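Right the fallen glue bottle against the bench back-stop

ROBOT

A 6-joint arm with a two-finger parallel gripper is mounted at the origin on the work surface. World frame = base frame: x ahead of the robot, y to its left, z up, the work surface at z = 0. Lengths are in m, angles in rad, forces in N, time in s.
With the tool pointing down it reaches from about 0.225 to 0.875 m from the base axis. Payload 3.4 kg.
Tool frame: the origin (TCP) lies midway between the tips of the shut fingers; the grasp point (between the pads) lies 19 mm behind it; x points along the fingers, y is the direction in which the jaws open and shut, and the axes are right-handed (so a half turn about x gives the same grasp; the last joint's range is limited). The gripper opens to 85 mm and grips with 20 to 120 N. Pads are 22 mm wide; open, the fingers measure 114 mm over their backs; the gripper's body (76 mm by 85 mm) begins 54 mm behind the grasp point. The pads swing forward as they close: fully open they stand 13 mm farther back than shut.
Start: joints at [1.104, 0.276, 1.505, -0, 1.361, -0.121], TCP at [0.195, 0.541, 0.231] pointing down, gripper open.
Joint ranges: [-2.89, 2.89], [-0.75, 2.08], [0.22, 2.7], [-1.18, 4.32], [0.11, 2.71], [-2.7, 2.7]. Speed limits (rad/s): [2.57, 2.57, 3.14, 3.14, 3.14, 3.14].

INTERFACE

Orientations are given as a unit quaternion [w, x, y, z].
In Python, from rig import manip, get_image, get_calibration, ticket gives the robot as it stands. The module is installed in compiled form; this text tells all that it offers.
- The arm moves only by the tool arm_command, never from a script. Its argument "series" is text: rows parted by semicolons, each of 7 numbers parted by spaces: the shift along the tool's x, y, z in units of 0.1 m (1.0 is 0.1 m), then the turn, a rotation vector about the tool's x, y, z in units of pi rad (1.0 is pi rad), then the opening, from -1 (shut) to 1 (fully open), so that 0 is half open. In form: tx ty tz rx ry rz claw; .... A call has 1 to 12 rows; each row shifts and turns the commanded pose from where the row before left it, along the tool's axes as they then stand; what a row does not reach is not made up. A row lasts 1/12 s, in which the tool goes at most 41.7 mm and 7.16 degrees, less where a joint would pass 70% of its speed; a pose out of reach is approached as far as the arm can. A call with a number of a shift or a turn outside -1 to 1 is refused whole. A call with a gripper value outside its range is refused whole. The fingers move at their own pace and stop on an object; "squeeze" is the grip in N (left out, the last holds). Time passes only in rows, so rows that do not move let the fingers close. It gives the time, the measured TCP pose, the force and the opening at its end, in the units of the state.
- manip.get_state(): the state, without advancing time (a new reading comes with each control period).
- get_image(name): name is "scene" or "top" or "wrist"; returns the picture (420x560x3 uint8, red, green, blue); there is no depth.
- get_calibration(name): a dict with "fx", "fy", "cx", "cy" (pixels), "cam_to_world" (4x4, takes a point from camera to world coordinates); the wrist camera has in their place "tool_from_camera" (4x4, takes a point from camera to tool coordinates, whose origin is the TCP and whose axes are the tool frame's). Camera axes: x right, y down, z forward; pixel columns grow to the right and rows downward; lengths in m; the calibration is good to about 2 mm. A picture is of the moment at which its call begins: read the wrist's pose just before it. get_calibration takes no time and is no camera call.
- ticket.sign_off(): hands the job in, once; it reports no verdict.
The state is a dict: "clock": time; "qpos": joint angles; "qd": joint speeds; "effort": joint torques, N m; "position": TCP position; "ee_rot": TCP orientation; "contact_force": force on the tool from outside, world axes, zero at the start; "moment": the same for the moment, N m; "width": finger opening in m.
Only numpy, scipy, OpenCV 4.12 (cv2) and the standard library are available. Lean on these libraries where they do the work, as an engineer would, in place of code of your own. Each camera call takes 0.05 s, during which the arm holds its last target. There are 200 camera calls.

TASK

The square yellow glue bottle has fallen over on the assembly bench. Without lifting it off the bench, slide it along until its base is right up against the green back-stop, then, with its foot braced there, push its capped end up and over towards the back-stop until the bottle stands, and leave it standing upright with its back against the back-stop. Be gentle: do not ram the bottle into the back-stop, and leave the flask, the white trays and the red basin alone.

Things in the scene. Friction and masses are not known exactly. Their poses are not given: they have to be found in the camera images.
- backstop: Green painted steel back-stop, fixed to the bench: an upright plate 260 mm wide (its y), 100 mm high and 8 mm thick, with a bolted foot behind it. Origin on the front face, mid-width, at bench level. Its x axis points horizontally from the front face into the plate (away from the bottle), y along the plate, z up.
- bottle_base (a point): Centre of the flat base of the fallen bottle; z axis points along the bottle from base to cap (level while it lies, up when it stands), x and y axes square to its four flat sides. At the start the base is 20 to 60 mm from the back-stop and faces it within 0.13 rad, the cap pointing away from it; the bottle slides on the bench with some newtons of friction.
- bottle_mid (a point): Point on the bottle's axis 63 mm from the base, about its centre of mass; axes as bottle_base. The closed bottle weighs 350 to 700 g: yellow square body 90 x 90 mm, 118 mm long, then a 70 x 70 mm shoulder up to 132 mm, then a round red cap 32 mm in diameter up to 180 mm. It lies on one flat side, so the cap's lowest line is 29 mm above the bench.
- bottle_cap (a point): Centre of the flat top of the bottle's cap, 180 mm from the base on the bottle's axis; axes as bottle_base.
- flask: Bystander: teal round drinking flask with a black cap, standing either beyond the far end of the back-stop or behind it (it swaps places with the trays), 68 mm in diameter, 200 mm high, loose. Origin at the centre of its underside.
- trays: Bystander: stack of white parts trays, 90 x 90 mm, 50 mm high, loose, in the other of those two places. Origin at the centre of its underside.
- basin: Bystander: red plastic basin of black discs, 192 mm in diameter, 58 mm high, loose. Origin at the centre of its underside.
There are look-alikes about, which are no part of the job. Of the things like the part that bears bottle_base, leave any that is blue; of the rest the smaller one is meant.

How it is judged:
By the outcome, as a careful person would: the job done as asked, in the order asked, and still so for the second after the job is handed in, with the robot touching nothing.
It also fails if it takes over 61 s, if anything falls off the work surface, if the arm or the gripper's body presses on something with over 40 N, if the wrist force passes 120 N, or if a joint passes its speed limit or range.

## Working session

There is one attempt and no reset: what is moved stays moved. The work goes in short steps, Python scripts to look and compute and a tool call to move; the robot and the scene stay as the last step left them, time stands still between calls to the robot, and variables do not carry over. Pictures are saved under pics/ and viewed, about 8 in all and at most 12, crops included, and the job is handed in when it is done.

Besides the shell and the picture viewer there is one more tool, called after "Emit:" in YAML: its name, and indented under it one key for each argument. arm_command: Moves the arm, as the interface text tells. Shifts and turns lie within -1 to 1; 1 stands for 0.1 m of shift or pi rad of turn. Its arguments: {"type":"object","properties":{"series":{"type":"string"},"squeeze":{"type":"number"}},"required":["series"]}

```bash
mkdir -p pics; cat > h.py <<'E'
import numpy as np, cv2
from rig import manip, get_image, get_calibration, ticket
def save(n,im): cv2.imwrite(f'pics/{n}.png',cv2.cvtColor(im,cv2.COLOR_RGB2BGR))
def ray(cal,u,v,z):
    T=np.array(cal['cam_to_world']);d=T[:3,:3]@np.array([(u-cal['cx'])/cal['fx'],(v-cal['cy'])/cal['fy'],1]);o=T[:3,3]
    return o+d*(z-o[2])/d[2]
E
python3 - <<'E'
from h import *
a=get_image('scene');b=get_image('top');save('scene0',a);save('top0',b)
for n in('scene','top'):
    c=get_calibration(n);print(n,c['fx'],c['cx'],c['cy'],np.round(c['cam_to_world'],3).tolist())
print(manip.get_state())
E
```

```text
scene 405.38225678052237 273.1403184552602 206.16767038673635 [[-0.724, 0.496, -0.479, 1.174], [0.69, 0.533, -0.49, 0.697], [0.013, -0.685, -0.728, 1.054], [0.0, 0.0, 0.0, 1.0]]
top 382.9978675568143 281.8107560361584 212.21464351833376 [[-0.023, -0.988, 0.153, 0.308], [-1.0, 0.024, 0.004, -0.0], [-0.008, -0.153, -0.988, 1.422], [0.0, 0.0, 0.0, 1.0]]
{'clock': 0.1, 'qpos': array([ 1.10400340e+00,  2.76513084e-01,  1.50600751e+00, -5.05081597e-06,
        1.36071183e+00, -1.21012174e-01]), 'qd': array([ 0.00136236, -0.00104534, -0.00203301,  0.0002151 , -0.00178179,
        0.00050941]), 'effort': array([ 2.80605884e-03, -4.17700982e+01, -2.46404189e+01,  1.07441231e-04,
        5.83664747e-03, -1.61530147e-05]), 'position': array([0.19468264, 0.5405325 , 0.23053648]), 'ee_rot': array([ 0.69639854,  0.12108803,  0.69673109, -0.12219881]), 'contact_force': array([-0.43108191,  0.70850158, -0.01366934]), 'moment': array([-0.015495  ,  0.04594797, -0.01862256]), 'width': 0.08545459720979805}
```

View pics/top0.png

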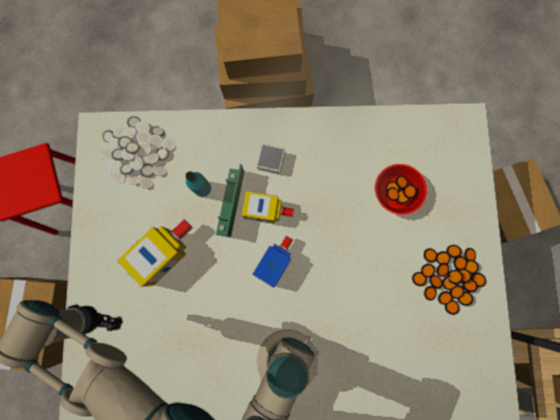

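View pics/scene0.png

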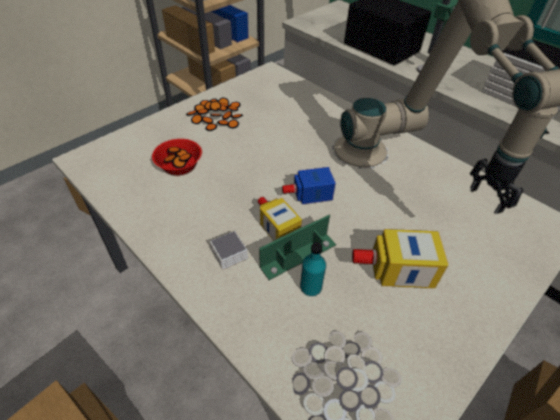

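Candidates in the top view are the small yellow bottle (262,207), the large yellow bottle (150,257) and the blue bottle (271,265). The blue one is excluded and the small yellow one is the smaller of the rest. Its cap also points away from the green back-stop (230,200). I'll confirm it in a crop and measure.

```bash
python3 - <<'E'
from h import *
b=cv2.cvtColor(cv2.imread('pics/top0.png'),cv2.COLOR_BGR2RGB);c=get_calibration('top')
save('crop0',cv2.resize(b[130:300,170:340],None,fx=3.5,fy=3.5,interpolation=cv2.INTER_CUBIC))
hsv=cv2.cvtColor(b,cv2.COLOR_RGB2HSV)
R=np.zeros(b.shape[:2],np.uint8);R[150:245,205:310]=1
def m(lo,hi): return cv2.inRange(hsv,lo,hi)*R
def show(n,mask,zs):
    k=max(cv2.findContours(mask,0,2)[0],key=cv2.contourArea);r=cv2.minAreaRect(k)
    print(n,r)
    for z in zs: print(' z',z,[np.round(ray(c,*p,z)[:2],3).tolist() for p in cv2.boxPoints(r)])
y=cv2.morphologyEx(m((20,120,60),(35,255,255)),cv2.MORPH_CLOSE,np.ones((13,13)))
show('yellow',y,[.09]);show('red',m((0,150,80),(8,255,255)),[.045])
show('green',m((55,60,20),(90,255,255)),[.1,0])
g=m((55,60,20),(90,255,255))
for row in range(160,240,6):
    print(row,np.flatnonzero(g[row])[[0,-1]] if g[row].any() else '', [int(x) for x in hsv[row,222:248,2]])
E
```

```text
yellow ((261.37835693359375, 206.72972106933594), (37.811767578125, 27.290231704711914), 9.462322235107422)
 z 0.09 [[0.501, 0.151], [0.597, 0.134], [0.572, 0.002], [0.476, 0.02]]
red ((287.5, 211.5), (7.0, 11.0), 90.0)
 z 0.045 [[0.537, 0.005], [0.536, -0.036], [0.511, -0.035], [0.512, 0.005]]
green ((229.26925659179688, 201.65386962890625), (14.120361328125, 68.2484130859375), 11.309932708740234)
 z 0.1 [[0.443, 0.236], [0.681, 0.19], [0.67, 0.14], [0.433, 0.188]]
 z 0 [[0.454, 0.254], [0.71, 0.204], [0.697, 0.151], [0.442, 0.203]]
160  [183, 182, 183, 181, 183, 182, 183, 181, 182, 185, 181, 180, 183, 182, 182, 180, 182, 182, 180, 182, 181, 181, 181, 182, 182, 182]
166 [240 240] [185, 182, 183, 183, 182, 183, 183, 182, 183, 182, 183, 183, 183, 183, 184, 185, 175, 143, 107, 87, 118, 165, 182, 184, 184, 182]
172 [230 239] [182, 182, 182, 185, 183, 181, 161, 128, 109, 108, 112, 109, 107, 109, 106, 106, 107, 100, 78, 64, 59, 68, 103, 133, 139, 138]
178 [228 238] [183, 183, 183, 173, 165, 145, 119, 109, 109, 110, 109, 109, 96, 91, 101, 105, 89, 67, 59, 58, 73, 111, 132, 133, 129, 129]
1
[... 645 characters left out ...]
 186, 185, 184]
214 [221 233] [103, 103, 103, 102, 103, 102, 107, 115, 111, 77, 45, 40, 43, 71, 112, 126, 126, 126, 131, 149, 172, 185, 185, 187, 185, 187]
220 [220 232] [72, 65, 61, 58, 60, 75, 96, 94, 67, 41, 37, 47, 87, 117, 126, 127, 128, 124, 128, 130, 129, 128, 129, 131, 127, 124]
226 [218 231] [148, 122, 96, 86, 96, 100, 84, 54, 39, 33, 54, 100, 125, 131, 128, 126, 128, 127, 127, 128, 131, 131, 131, 129, 129, 128]
232 [217 230] [105, 106, 105, 111, 105, 76, 46, 33, 33, 58, 110, 129, 128, 127, 126, 125, 126, 128, 127, 127, 128, 129, 128, 128, 128, 127]
238  [188, 188, 187, 184, 184, 183, 179, 181, 180, 178, 164, 153, 152, 151, 148, 135, 133, 137, 133, 131, 131, 126, 126, 128, 131, 131]
```

View pics/crop0.png

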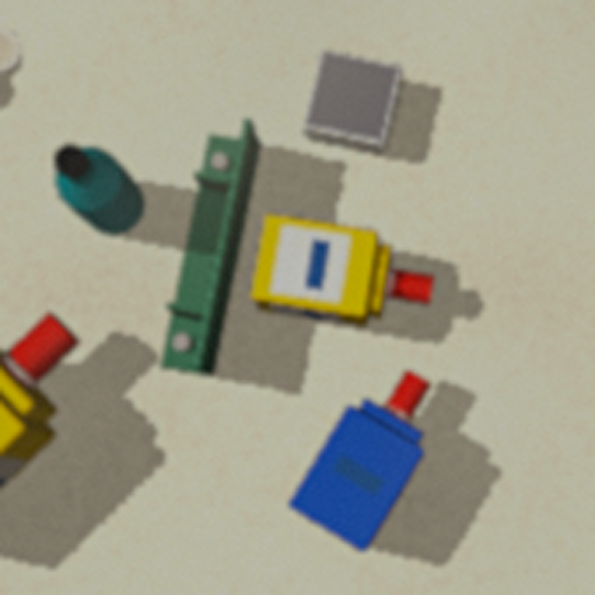

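The crop confirms it: small yellow body, red cap at crop (412,287), base edge at about (260,262), facing the green plate. It stands a few degrees off square. I'll compute the poses and a hover move to look with the wrist camera.

```bash
cat >> h.py <<'E'
from scipy.spatial.transform import Rotation as Rn
def pose():
    s=manip.get_state();q=s['ee_rot'];return np.array(s['position']),Rn.from_quat([q[1],q[2],q[3],q[0]]),s
def plan(p,R,tp,TR,n):
    """n equal rows of straight motion + equal turn; prints tool-frame rows"""
    rv=(R.inv()*TR).as_rotvec()/n; d=(tp-p)/n; out=[]
    for i in range(n):
        out.append(np.r_[R.inv().apply(d)/.1, rv/np.pi]); R=R*Rn.from_rotvec(rv)
    return np.array(out)
def tool(yaw,tilt,e):
    """tool x: down tilted by 'tilt' towards horizontal unit e; y: jaw axis horizontal square to e"""
    e=np.array(e);x=np.array([0,0,-1])*np.cos(tilt)+e*np.sin(tilt); y=np.cross([0,0,1],e)*yaw
    return Rn.from_matrix(np.c_[x,y,np.cross(x,y)])
E
python3 - <<'E'
from h import *
c=get_calibration('top')
A=ray(c,242,178,0);B=ray(c,231.3,232,0);t=(A-B)/np.linalg.norm(A-B);n=np.array([-t[1],t[0],0])
print('plate',A,B,'n',n,'deg',np.degrees(np.arctan2(n[1],n[0])))
print('top edge',ray(c,238.5,178,.1),ray(c,227.5,232,.1))
print('flask base approx',ray(c,205,190,0), 'top',ray(c,191,176,.2))
print('flat trays',ray(c,270,158,.05))
p,R,s=pose();print(p,R.as_matrix().round(3).tolist())
y=-1  # pick jaw sign nearest present
for y in(1,-1):
    T=tool(y,0,n);print(y,np.degrees((R.inv()*T).magnitude()))
    if np.degrees((R.inv()*T).magnitude())<95:
        m=plan(p+[0,0,.15],R,np.array([.53,.06,.38]),T,12);print('up',R.inv().apply([0,0,.15])/.1);print(m.round(3))
w=get_calibration('wrist');print(w)
E
```

```text
plate [0.66450075 0.15453355 0.        ] [0.45868733 0.19586244 0.        ] n [0.19687739 0.98042812 0.        ] deg 78.64558346041701
top edge [0.63974079 0.15606432 0.1       ] [0.4484051  0.19526418 0.1       ]
flask base approx [0.62118286 0.29543107 0.        ] top [0.62522342 0.30025208 0.2       ]
flat trays [0.72552128 0.04471334 0.05      ]
[0.19468264 0.5405325  0.23053648] [[-0.001, 0.339, 0.941], [-0.001, 0.941, -0.339], [-1.0, -0.002, -0.0]]
1 98.45733376609348
-1 81.54274411078379
up [-1.49999798e+00 -2.44255401e-03 -2.89568470e-04]
[[ 0.001 -0.282  0.399  0.038  0.     0.   ]
 [ 0.001 -0.233  0.429  0.038  0.     0.   ]
 [ 0.001 -0.18   0.454  0.038  0.     0.   ]
 [ 0.001 -0.126  0.472  0.038  0.     0.   ]
 [ 0.001 -0.069  0.483  0.038  0.     0.   ]
 [ 0.001 -0.011  0.488  0.038  0.     0.   ]
 [ 0.001  0.047  0.486  0.038  0.     0.   ]
 [ 0.     0.104  0.477  0.038  0.     0.   ]
 [ 0.     0.16   0.461  0.038  0.     0.   ]
 [ 0.     0.213  0.439  0.038  0.     0.   ]
 [ 0.     0.264  0.411  0.038  0.     0.   ]
 [ 0.     0.31   0.377  0.038  0.     0.   ]]
{'fx': 376.48557626893955, 'fy': 376.48557626893955, 'cx': 280.0888955347084, 'cy': 215.5565527791913, 'tool_from_camera': array([[ 2.07307571e-04, -3.01952834e-01,  9.53322843e-01,
        -1.42485804e-01],
       [ 9.99999730e-01, -6.09598372e-04, -4.10540327e-04,
        -2.61409772e-04],
       [ 7.05107869e-04,  9.53322671e-01,  3.01952626e-01,
        -7.64402930e-02],
       [ 0.00000000e+00,  0.00000000e+00,  0.00000000e+00,
         1.00000000e+00]])}
```

Emit:
arm_command:
  series: "-0.38 0 0 0 0 0 1;-0.38 0 0 0 0 0 1;-0.38 0 0 0 0 0 1;-0.38 0 0 0 0 0 1;0 -0.28 0.4 0.038 0 0 1;0 -0.23 0.43 0.038 0 0 1;0 -0.18 0.45 0.038 0 0 1;0 -0.13 0.47 0.038 0 0 1;0 -0.07 0.48 0.038 0 0 1;0 -0.01 0.49 0.038 0 0 1;0 0.05 0.49 0.038 0 0 1;0 0.1 0.48 0.038 0 0 1"

```text
clock: 1.1
position: [0.3852, 0.2651, 0.3831]
ee_rot: [0.561, 0.43, 0.562, -0.43]
contact_force: [0.6, 0.6, -0.2]
width: 0.0853
```

Emit:
arm_command:
  series: "0 0.16 0.46 0.038 0 0 1;0 0.21 0.44 0.038 0 0 1;0 0.26 0 0.038 0 0 1;0 0.31 0 0.038 0 0 1;0 0 0 0 0 0 1;0 0 0 0 0 0 1"

```text
clock: 1.6
position: [0.4895, 0.1957, 0.3819]
ee_rot: [-0.445, -0.548, -0.446, 0.55]
contact_force: [-0.9, 0.4, -0.2]
width: 0.0854
```

```bash
python3 - <<'E'
from h import *
p,R,s=pose();a=get_image('wrist');save('w1',a);print(s['clock'],p,R.as_matrix().round(3).tolist(),s['qpos'].round(3))
E
```

```text
1.6 [0.48954219 0.19567713 0.38186644] [[-0.003, 0.978, -0.207], [-0.001, -0.207, -0.978], [-1.0, -0.003, 0.001]] [0.248 0.157 1.3   0.    1.687 0.457]
```

View pics/w1.png

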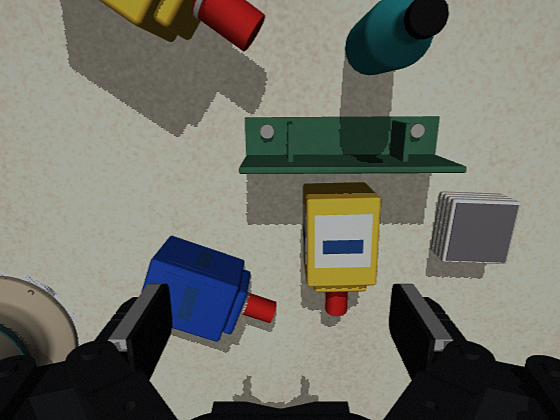

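The wrist view shows the plate's top edge near v≈172 (u 241–466), the bottle top face at about u 305–379, v 198–287, and the cap at (337,303). The bottle is nearly square to the plate. I'll measure from this view.

```bash
cat >> h.py <<'E'
def wcal(p,R):
    w=dict(get_calibration('wrist'));T=np.eye(4);T[:3,:3]=R.as_matrix();T[:3,3]=p
    w['cam_to_world']=T@w['tool_from_camera'];return w
E
python3 - <<'E'
from h import *
p,R,s=pose();c=wcal(p,R)
a=cv2.cvtColor(cv2.imread('pics/w1.png'),cv2.COLOR_BGR2RGB);h=cv2.cvtColor(a,cv2.COLOR_RGB2HSV)
for u in(315,340,368): print(u,'V',[(v,int(h[v,u,2])) for v in list(range(181,204,2))+list(range(278,296,2))])
for v in(210,240,275): print(v,[(u,*map(int,h[v,u])) for u in list(range(301,311,2))+list(range(374,384,2))])
red=cv2.inRange(h,(0,150,50),(8,255,255));red[:285]=0;red[330:]=0;red[:,:310]=0;red[:,380:]=0
ys,xs=np.nonzero(red);print('red',xs.min(),xs.max(),ys.min(),ys.max())
for v in (292,298,304,310,313): 
    x=np.flatnonzero(red[v]);print(v,x[[0,-1]] if len(x) else '')
for u in(250,350,455): print(u,'green',[(v,*map(int,h[v,u])) for v in range(150,180,2)])
E
```

```text
315 V [(181, 104), (183, 60), (185, 45), (187, 46), (189, 46), (191, 48), (193, 37), (195, 115), (197, 108), (199, 170), (201, 163), (203, 165), (278, 165), (280, 165), (282, 164), (284, 168), (286, 104), (288, 98), (290, 169), (292, 104), (294, 98)]
340 V [(181, 110), (183, 38), (185, 44), (187, 47), (189, 43), (191, 44), (193, 32), (195, 115), (197, 100), (199, 168), (201, 165), (203, 162), (278, 163), (280, 164), (282, 166), (284, 171), (286, 107), (288, 100), (290, 176), (292, 82), (294, 86)]
368 V [(181, 108), (183, 102), (185, 89), (187, 43), (189, 45), (191, 44), (193, 116), (195, 112), (197, 116), (199, 167), (201, 167), (203, 165), (278, 162), (280, 162), (282, 162), (284, 139), (286, 172), (288, 166), (290, 168), (292, 164), (294, 163)]
210 [(301, 21, 34, 106), (303, 17, 31, 58), (305, 11, 45, 45), (307, 22, 194, 129), (309, 24, 189, 165), (374, 25, 184, 165), (376, 26, 183, 167), (378, 24, 189, 165), (380, 20, 129, 123), (382, 20, 29, 105)]
240 [(301, 24, 32, 111), (303, 24, 21, 60), (305, 102, 17, 73), (307, 22, 218, 116), (309, 24, 189, 166), (374, 25, 184, 165), (376, 2
[... 601 characters left out ...]
 (172, 75, 126, 79), (174, 13, 41, 112), (176, 23, 32, 104), (178, 22, 37, 104)]
350 green [(150, 74, 122, 46), (152, 74, 125, 49), (154, 73, 141, 29), (156, 74, 130, 45), (158, 72, 117, 48), (160, 74, 113, 45), (162, 74, 122, 46), (164, 70, 98, 47), (166, 74, 128, 40), (168, 72, 110, 90), (170, 72, 118, 78), (172, 74, 141, 58), (174, 18, 38, 114), (176, 26, 35, 103), (178, 21, 34, 106)]
455 green [(150, 34, 23, 167), (152, 43, 18, 167), (154, 40, 18, 169), (156, 38, 12, 166), (158, 39, 20, 168), (160, 32, 22, 172), (162, 62, 30, 109), (164, 73, 118, 41), (166, 74, 113, 70), (168, 74, 114, 87), (170, 75, 122, 75), (172, 74, 255, 21), (174, 30, 23, 169), (176, 50, 5, 168), (178, 39, 15, 169)]
```

```bash
python3 - <<'E'
from h import *
p,R,s=pose();c=wcal(p,R);r=lambda u,v,z:ray(c,u,v,z)
A,B=r(250,173.2,.1),r(455,172.4,.1);t=(B-A)/np.linalg.norm(B-A);n=np.array([-t[1],t[0],0])
C,D=r(241,173.2,.1),r(466,172.4,.1)
print('A,B',A,B,'n deg',np.degrees(np.arctan2(n[1],n[0])),'mid',(C+D)/2,'len',np.linalg.norm(C-D))
fr=lambda q:np.round([(q-(C+D)/2)@t,(q-(C+D)/2)@n],4)
print('base',fr(r(315,194,.09)),fr(r(368,192.5,.09)))
print('shoulder end',fr(r(315,285.5,.09)),fr(r(368,283.7,.09)))
print('left',[fr(r(u,v,.09)) for u,v in((306.3,210),(306.5,275))],'right',[fr(r(u,v,.09)) for u,v in((379.8,210),(376.2,275))])
print('cap',[fr(r(u,v,.045)) for u,v in((335.7,295),(336,310),(336,315.5))])
print('cap world',r(336,304,.045), 'flask',fr(r(370,62,0)),'trays',fr(r(480,232,.05)))
E
```

```text
A,B [0.4533917  0.19619712 0.1       ] [0.68257551 0.14892094 0.1       ] n deg 78.34447610116634 mid [0.56908446 0.17232738 0.1       ] len 0.2568406693899642
base [-0.0423 -0.0273] [ 0.0206 -0.0257]
shoulder end [-0.0395 -0.1487] [ 0.0286 -0.1464]
left [array([-0.0523, -0.0472]), array([-0.0506, -0.1338])] right [array([ 0.0362, -0.0475]), array([ 0.0382, -0.1341])]
cap [array([-0.005 , -0.1881]), array([-0.0036, -0.2126]), array([-0.0032, -0.2217])]
cap world [ 0.52424962 -0.02537634  0.045     ] flask [0.033  0.1254] trays [ 0.1837 -0.0909]
```

```bash
cat >> h.py <<'E'
np.set_printoptions(suppress=True,linewidth=150)
M=np.array([.5691,.1723,0]);an=np.radians(78.34);N=np.array([np.cos(an),np.sin(an),0]);L=np.array([N[1],-N[0],0])
def W(lat,n,z): return M+lat*L+n*N+np.array([0,0,z])
def dirn(deg): a=np.radians(78.34+deg);return [np.cos(a),np.sin(a),0]
def fr(q): return np.r_[(q-M)@L,(q-M)@N,q[2]]
def rows(m,claw): print(';'.join(' '.join(f'{v:.3g}' if abs(v)>5e-4 else '0' for v in r)+f' {claw}' for r in m.round(3)))
def tilt_of(R): x=R.as_matrix()[:,0]; return np.degrees(np.arctan2(x@N,-x[2]))
E
python3 - <<'E'
from h import *
p,R,s=pose();T=tool(-1,np.radians(60),dirn(1.35));x=T.as_matrix()[:,0]
G=W(-.0045,-.1925,.045);tcp=G+.023*x;pre=tcp-.09*x;print(tcp,pre,T.as_quat()[[3,0,1,2]])
rows(plan(p,R,pre,T,20),.3)
c=wcal(p,R);print('blue cap',fr(ray(c,275,309,.045)))
E
```

```text
[0.52935282 0.00427884 0.0335    ] [ 0.51540318 -0.07240497  0.0785    ] [ 0.1658287   0.74161906  0.61888115 -0.19871623]
0.152 0.041 0.128 0 0.017 0 0.3;0.145 0.041 0.136 0 0.017 0 0.3;0.138 0.041 0.144 0 0.017 0 0.3;0.13 0.041 0.151 0 0.017 0 0.3;0.122 0.041 0.158 0 0.017 0 0.3;0.113 0.041 0.164 0 0.017 0 0.3;0.105 0.04 0.169 0 0.017 0 0.3;0.096 0.04 0.175 0 0.017 0 0.3;0.086 0.04 0.18 0 0.017 0 0.3;0.077 0.04 0.184 0 0.017 0 0.3;0.067 0.04 0.188 0 0.017 0 0.3;0.057 0.04 0.191 0 0.017 0 0.3;0.047 0.039 0.194 0 0.017 0 0.3;0.037 0.039 0.196 0 0.017 0 0.3;0.026 0.039 0.198 0 0.017 0 0.3;0.016 0.039 0.199 0 0.017 0 0.3;0.005 0.038 0.199 0 0.017 0 0.3;-0.005 0.038 0.2 0 0.017 0 0.3;-0.016 0.038 0.199 0 0.017 0 0.3;-0.026 0.038 0.198 0 0.017 0 0.3
blue cap [-0.09214612 -0.2106165   0.045     ]
```

Emit:
arm_command:
  series: "0.152 0.04 0.128 0 0.0168 0 0.3;0.145 0.04 0.136 0 0.0168 0 0.3;0.138 0.04 0.144 0 0.0168 0 0.3;0.13 0.04 0.151 0 0.0168 0 0.3;0.122 0.04 0.158 0 0.0168 0 0.3;0.113 0.04 0.164 0 0.0168 0 0.3;0.105 0.04 0.169 0 0.0168 0 0.3;0.096 0.04 0.175 0 0.0168 0 0.3;0.086 0.04 0.18 0 0.0168 0 0.3;0.077 0.04 0.184 0 0.0168 0 0.3"

```text
clock: 2.48
position: [0.5002, 0.063, 0.2313]
ee_rot: [0.314, 0.673, 0.547, -0.385]
contact_force: [-0.1, -0.7, 0.0]
width: 0.0553
```

Emit:
arm_command:
  series: "0.067 0.04 0.188 0 0.0168 0 0.3;0.057 0.04 0.191 0 0.0168 0 0.3;0.047 0.039 0.194 0 0.0168 0 0.3;0.037 0.039 0.196 0 0.0168 0 0.3;0.026 0.039 0.198 0 0.0168 0 0.3;0.016 0.039 0.199 0 0.0168 0 0.3;0.005 0.038 0.199 0 0.0168 0 0.3;-0.005 0.038 0.2 0 0.0168 0 0.3;-0.016 0.038 0.199 0 0.0168 0 0.3;-0.026 0.038 0.198 0 0.0168 0 0.3;0 0 0 0 0 0 0.3;0 0 0 0 0 0 0.3"

```text
clock: 3.48
position: [0.5125, -0.0709, 0.078]
ee_rot: [0.159, 0.751, 0.61, -0.198]
contact_force: [0.7, 0.1, 0.1]
width: 0.0557
```

```bash
python3 - <<'E'
from h import *
p,R,s=pose();save('w2',get_image('wrist'));print(s['clock'],fr(p),tilt_of(R),s['qpos'].round(3),s['width'],s['contact_force'])
T=tool(-1,np.radians(60),dirn(1.35));x=T.as_matrix()[:,0]
G=W(-.0045,-.1925,.045);tcp=G+.023*x
rows(plan(p,R,tcp,T,10),.3)
c=wcal(p,R);o=np.linalg.inv(c['cam_to_world'])
for n,q in(('captop',W(-.004,-.2065,.045)),('baseTopL',W(-.052,-.0265,.09)),('shoulder',W(-.005,-.1445,.09))):
    k=o@np.r_[q,1];print(n,c['cx']+c['fx']*k[0]/k[2],c['cy']+c['fy']*k[1]/k[2])
E
```

```text
3.4833 [-0.0062287  -0.24962559  0.07799772] 60.575041286735406 [-0.824  0.661  1.855  0.795  1.468 -1.068] 0.05573503800431917 [0.70647168 0.05033154 0.09583933]
0.089 0.001 0.001 0 0 -0.001 0.3;0.089 0.001 0.001 0 0 -0.001 0.3;0.089 0.001 0.001 0 0 -0.001 0.3;0.089 0.002 0.001 0 0 -0.001 0.3;0.089 0.002 0.001 0 0 -0.001 0.3;0.089 0.002 0 0 0 -0.001 0.3;0.089 0.002 0 0 0 -0.001 0.3;0.089 0.002 0 0 0 -0.001 0.3;0.089 0.003 0 0 0 -0.001 0.3;0.089 0.003 0 0 0 -0.001 0.3
captop 282.4410660578041 252.90693200464835
baseTopL 220.9446650521088 40.23017559373514
shoulder 280.0587101256202 122.58006406824971
```

View pics/w2.png

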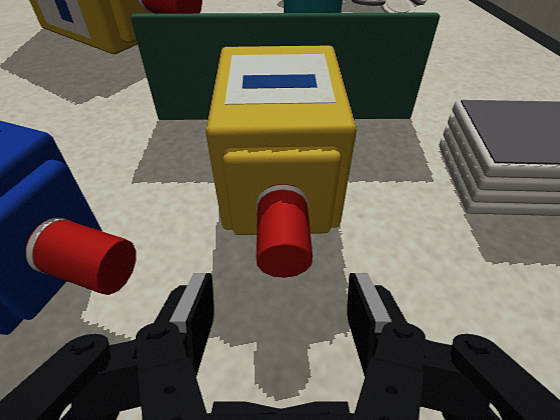

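The cap face sits at (285,257) against a predicted (282,253), so the estimate is good and the jaws are centred. I'll advance and grip lightly.

Emit:
arm_command:
  series: "0.09 0.002 0 0 0 0 0.3;0.09 0.002 0 0 0 0 0.3;0.09 0.002 0 0 0 0 0.3;0.09 0.002 0 0 0 0 0.3;0.09 0.002 0 0 0 0 0.3;0.09 0.002 0 0 0 0 0.3;0.09 0.002 0 0 0 0 0.3;0.09 0.002 0 0 0 0 0.3;0.09 0.002 0 0 0 0 0.3;0.09 0.002 0 0 0 0 0.3;0 0 0 0 0 0 0.3;0 0 0 0 0 0 0.3"

```text
clock: 4.53
position: [0.5307, 0.0054, 0.0337]
ee_rot: [0.16, 0.751, 0.61, -0.198]
contact_force: [0.3, -0.5, 0.1]
width: 0.0556
```

Emit:
arm_command:
  series: "0 0 0 0 0 0 -0.4;0 0 0 0 0 0 -0.4;0 0 0 0 0 0 -0.4;0 0 0 0 0 0 -0.4;0 0 0 0 0 0 -0.4;0 0 0 0 0 0 -0.4"
  squeeze: 20

```text
clock: 5.03
position: [0.5308, 0.0045, 0.0341]
ee_rot: [0.161, 0.751, 0.609, -0.198]
contact_force: [-1.6, -2.4, 1.7]
width: 0.032
```

```bash
python3 - <<'E'
from h import *
p,R,s=pose();save('w3',get_image('wrist'));print(s['clock'],fr(p),tilt_of(R),s['qpos'].round(3),s['width'],s['contact_force'])
T=tool(-1,np.radians(60),dirn(0))
rows(plan(p,R,p+.026*N,R,13),-.4)
print((R.inv()*T).as_rotvec()/np.pi)
E
```

```text
5.0333 [-0.00361063 -0.17212488  0.03414982] 60.47721269113948 [-0.706  0.709  1.948  0.907  1.326 -1.136] 0.03196963776191361 [-1.58303001 -2.42022262  1.66604929]
0.017 0 -0.01 0 0 0 -0.4;0.017 0 -0.01 0 0 0 -0.4;0.017 0 -0.01 0 0 0 -0.4;0.017 0 -0.01 0 0 0 -0.4;0.017 0 -0.01 0 0 0 -0.4;0.017 0 -0.01 0 0 0 -0.4;0.017 0 -0.01 0 0 0 -0.4;0.017 0 -0.01 0 0 0 -0.4;0.017 0 -0.01 0 0 0 -0.4;0.017 0 -0.01 0 0 0 -0.4;0.017 0 -0.01 0 0 0 -0.4;0.017 0 -0.01 0 0 0 -0.4;0.017 0 -0.01 0 0 0 -0.4
[-0.00056342 -0.00265218 -0.0011363 ]
```

View pics/w3.png

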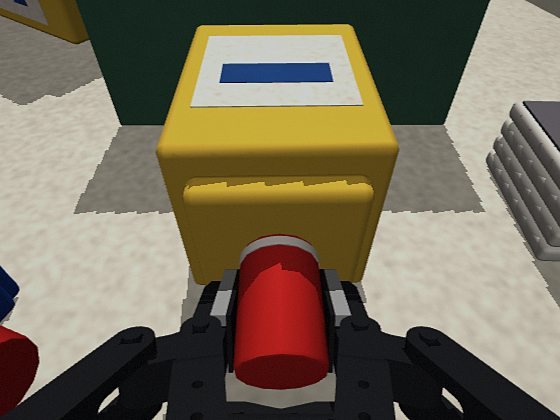

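The cap is gripped (32 mm wide, two pads). I'll slide it along the bench towards the plate.

Emit:
arm_command:
  series: "0.0145 0 -0.0083 0 0 0 -0.4;0.0145 0 -0.0083 0 0 0 -0.4;0.0145 0 -0.0083 0 0 0 -0.4;0.0145 0 -0.0083 0 0 0 -0.4;0.0145 0 -0.0083 0 0 0 -0.4;0.0145 0 -0.0083 0 0 0 -0.4;0.0145 0 -0.0083 0 0 0 -0.4;0.0145 0 -0.0083 0 0 0 -0.4;0.0145 0 -0.0083 0 0 0 -0.4;0.0145 0 -0.0083 0 0 0 -0.4;0.0145 0 -0.0083 0 0 0 -0.4;0.0145 0 -0.0083 0 0 0 -0.4"

```text
clock: 6.08
position: [0.5354, 0.0244, 0.0342]
ee_rot: [0.161, 0.751, 0.609, -0.198]
contact_force: [-1.0, -5.5, 2.8]
width: 0.0314
```

Emit:
arm_command:
  series: "0.0045 0 -0.0026 0 0 0 -0.4;0.0045 0 -0.0026 0 0 0 -0.4;0.0045 0 -0.0026 0 0 0 -0.4;0.0045 0 -0.0026 0 0 0 -0.4"

```text
clock: 6.42
position: [0.5357, 0.0264, 0.0342]
ee_rot: [0.161, 0.751, 0.609, -0.198]
contact_force: [-1.0, -5.2, 4.9]
width: 0.032
```

Emit:
arm_command:
  series: "0.0045 0 -0.0026 0 0 0 -0.4;0.0045 0 -0.0026 0 0 0 -0.4;0.0045 0 -0.0026 0 0 0 -0.4;0.0045 0 -0.0026 0 0 0 -0.4"

```text
clock: 6.75
position: [0.5361, 0.0284, 0.0342]
ee_rot: [0.161, 0.751, 0.609, -0.198]
contact_force: [-0.7, -4.9, 3.4]
width: 0.0316
```

```bash
python3 - <<'E'
from h import *
p,R,s=pose();print(s['clock'],fr(p),tilt_of(R),s['contact_force'],s['moment'],s['width'])
E
```

```text
6.75 [-0.0032425  -0.14759495  0.03417517] 60.48080353276427 [-0.69320952 -4.92721368  3.44392957] [-0.37822406  0.04098588 -0.05422628] 0.03156353317564922
```

Emit:
arm_command:
  series: "0.0045 0 -0.0026 0 0 0 -0.4;0.0045 0 -0.0026 0 0 0 -0.4;0.0045 0 -0.0026 0 0 0 -0.4"

```text
clock: 7.0
position: [0.5364, 0.0299, 0.0342]
ee_rot: [0.161, 0.751, 0.609, -0.198]
contact_force: [-0.9, -4.3, 3.3]
width: 0.0312
```

Emit:
arm_command:
  series: "0.0045 0 -0.0026 0 0 0 -0.4;0.0045 0 -0.0026 0 0 0 -0.4"

```text
clock: 7.17
position: [0.5366, 0.031, 0.0342]
ee_rot: [0.161, 0.751, 0.609, -0.198]
contact_force: [-0.5, -4.9, 3.5]
width: 0.0317
```

Emit:
arm_command:
  series: "0.0045 0 -0.0026 0 0 0 -0.4;0.0045 0 -0.0026 0 0 0 -0.4"

```text
clock: 7.33
position: [0.5368, 0.032, 0.0342]
ee_rot: [0.161, 0.751, 0.609, -0.198]
contact_force: [-0.4, -3.9, 3.3]
width: 0.0314
```

```bash
python3 - <<'E'
from h import *
b=get_image('top');w=get_image('wrist')
save('v4',np.hstack([cv2.resize(b[150:250,200:310],(440,400),interpolation=cv2.INTER_CUBIC),cv2.resize(w[0:420],(360,400))[:, :]]))
E
```

```text
(no output)
```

View pics/v4.png

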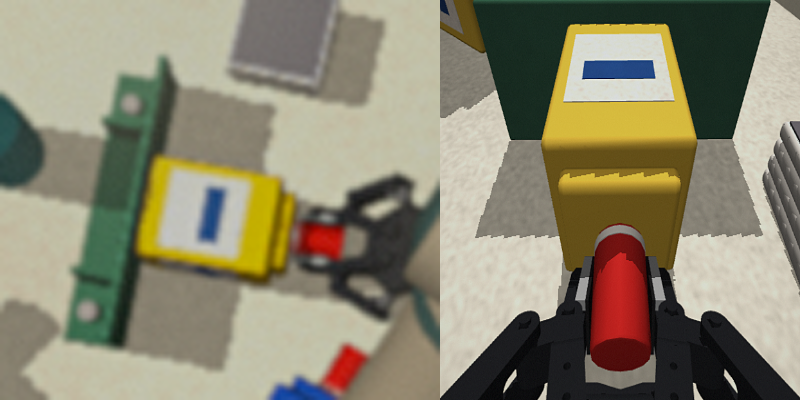

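The cap hasn't slipped in the pads. The base is a hair short of the plate, so I'll creep on until the force rises.

Emit:
arm_command:
  series: "0.0045 0 -0.0026 0 0 0 -0.4;0.0045 0 -0.0026 0 0 0 -0.4"

```text
clock: 7.6
position: [0.5368, 0.0331, 0.0342]
ee_rot: [0.16, 0.751, 0.609, -0.198]
contact_force: [-1.2, -4.8, 3.9]
width: 0.0314
```

Emit:
arm_command:
  series: "0.0045 0 -0.0026 0 0 0 -0.4;0.0045 0 -0.0026 0 0 0 -0.4"

```text
clock: 7.77
position: [0.537, 0.0341, 0.0342]
ee_rot: [0.16, 0.751, 0.609, -0.198]
contact_force: [-1.3, -5.3, 3.4]
width: 0.0313
```

Emit:
arm_command:
  series: "0.0045 0 -0.0026 0 0 0 -0.4;0.0045 0 -0.0026 0 0 0 -0.4"

```text
clock: 7.93
position: [0.5373, 0.0351, 0.0342]
ee_rot: [0.161, 0.751, 0.609, -0.198]
contact_force: [-1.2, -4.6, 3.2]
width: 0.0315
```

Emit:
arm_command:
  series: "0.0045 0 -0.0026 0 0 0 -0.4;0.0045 0 -0.0026 0 0 0 -0.4"

```text
clock: 8.1
position: [0.5373, 0.0355, 0.0341]
ee_rot: [0.161, 0.751, 0.609, -0.198]
contact_force: [-5.7, -13.4, 7.3]
width: 0.0314
```

Emit:
arm_command:
  series: "0.0045 0 -0.0026 0 0 0 -0.4;0.0045 0 -0.0026 0 0 0 -0.4"

```text
clock: 8.27
position: [0.5373, 0.0356, 0.0341]
ee_rot: [0.162, 0.75, 0.609, -0.198]
contact_force: [-6.8, -18.3, 9.2]
width: 0.0312
```

```bash
python3 - <<'E'
from h import *
p,R,s=pose();w=get_image('wrist');print(fr(p),s['contact_force'],s['moment'])
c=wcal(p,R);h=cv2.cvtColor(w,cv2.COLOR_RGB2HSV)
g=cv2.inRange(h,(55,50,10),(95,255,255));y=cv2.inRange(h,(18,100,60),(35,255,255));r=cv2.inRange(h,(0,150,50),(8,255,255));r[:200]=0;r[:,:200]=0;r[:,360:]=0
for u in(120,450): print(u,'plate foot v',np.flatnonzero(g[:,u]).max())
for u in(230,280,330): print(u,'yellow top v',np.flatnonzero(y[:,u]).min(),[int(x) for x in h[20:40,u,2]])
print('red',np.flatnonzero(r.any(1))[[0,-1]])
o=cv2.imread('pics/w3.png');h=cv2.cvtColor(o,cv2.COLOR_BGR2HSV);r=cv2.inRange(h,(0,150,50),(8,255,255));r[:200]=0;r[:,:200]=0;r[:,360:]=0
print('red before',np.flatnonzero(r.any(1))[[0,-1]])
E
```

```text
[-0.00346996 -0.14033998  0.03410969] [ -6.75340381 -18.27975344   9.2223447 ] [-0.42030369  0.43287031  0.73673091]
120 plate foot v 417
450 plate foot v 148
230 yellow top v 24 [43, 41, 43, 33, 71, 143, 129, 224, 217, 215, 214, 212, 213, 213, 212, 216, 229, 220, 219, 219]
280 yellow top v 24 [41, 42, 41, 36, 73, 147, 127, 220, 215, 214, 213, 214, 212, 213, 213, 214, 222, 220, 218, 220]
330 yellow top v 24 [38, 38, 41, 31, 70, 143, 127, 222, 217, 213, 212, 214, 213, 213, 210, 216, 228, 221, 220, 219]
red [235 390]
red before [234 389]
```

```bash
python3 - <<'E'
from h import *
p,R,s=pose();w=get_image('wrist');save('w5',w);c=wcal(p,R)
for v in(380,384,388,390): print(v,'low z.029',fr(ray(c,282,v,.029)))
for v in(348,352,356): print(v,'up z.061',fr(ray(c,282,v,.061)))
print('base top edge',fr(ray(c,230,25,.09)),fr(ray(c,330,25,.09)))
h=cv2.cvtColor(w,cv2.COLOR_RGB2HSV);print([(v,int(h[v,282,2])) for v in range(336,394,3)])
x=R.as_matrix()[:,0];print('grasp',fr(p-.023*x),fr(p-.019*x))
for u in(110,130,430,450): print(u,[(v,int(h[v,u,1]),int(h[v,u,2])) for v in range(136,160,2)])
E
```

```text
380 low z.029 [-0.00213312 -0.17688634  0.029     ]
384 low z.029 [-0.00214289 -0.1783024   0.029     ]
388 low z.029 [-0.00215252 -0.1796989   0.029     ]
390 low z.029 [-0.00215729 -0.18038993  0.029     ]
348 up z.061 [-0.0023253  -0.17865614  0.061     ]
352 up z.061 [-0.0023338  -0.17988803  0.061     ]
356 up z.061 [-0.00234217 -0.1811019   0.061     ]
base top edge [-0.03016541 -0.00685025  0.09      ] [ 0.02537461 -0.00675778  0.09      ]
[(336, 194), (339, 193), (342, 193), (345, 195), (348, 194), (351, 194), (354, 185), (357, 87), (360, 85), (363, 84), (366, 82), (369, 83), (372, 81), (375, 82), (378, 81), (381, 79), (384, 82), (387, 78), (390, 93), (393, 129)]
grasp [-0.00353822 -0.16036126  0.04548703] [-0.00352599 -0.15688498  0.0435083 ]
110 [(136, 110, 44), (138, 113, 45), (140, 113, 43), (142, 113, 45), (144, 104, 44), (146, 113, 43), (148, 118, 28), (150, 31, 133), (152, 35, 132), (154, 32, 134), (156, 31, 133), (158, 32, 129)]
130 [(136, 109, 42), (138, 115, 42), (140, 119, 43), (142, 124, 41), (144, 112, 41), (146, 113, 43), (148, 255, 14), (150, 31, 138), (152, 26, 136), (154, 28, 137), (156, 31, 138), (158, 31, 132)]
430 [(136, 124, 41), (138, 118, 41), (140, 124, 41), (142, 113, 43), (144, 110, 44), (146, 115, 40), (148, 76, 37), (150, 32, 143), (152, 31, 138), (154, 32, 143), (156, 31, 140), (158, 31, 138)]
450 [(136, 108, 40), (138, 115, 40), (140, 107, 43), (142, 115, 42), (144, 121, 40), (146, 121, 42), (148, 87, 38), (150, 33, 140), (152, 29, 141), (154, 28, 145), (156, 29, 141), (158, 36, 135)]
```

Contact is confirmed, with the force up to about 18 N and the base edge parallel to the plate foot (both horizontal in the image). The cap face is at n=-0.18, so the grasp is at s≈160 mm. Next I'll generate the raising path: the base's upper edge slides down the plate while its lower edge slides out.

```bash
cat >> h.py <<'E'
def G(th,s=.160): return np.array([-(.045*np.sin(th)+s*np.cos(th)), .045*np.cos(th)+s*np.sin(th)-.0015*np.sin(th)])
def lift(th0,th1,n,t0=60.5,k=85/90,claw=-.4,s=.160,off=.023):
    out=[]
    ths=np.radians(np.linspace(th0,th1,n+1))
    def P(th):
        ti=np.radians(t0)-k*th; x=np.array([np.sin(ti),-np.cos(ti)]); z=np.array([-np.cos(ti),-np.sin(ti)]); return G(th,s)+off*x,x,z
    for a,b in zip(ths[:-1],ths[1:]):
        p,x,z=P(a);q=P(b)[0]-p;out.append([q@x/.1,0,q@z/.1,0,-k*(b-a)/np.pi,0])
    rows(np.array(out),claw)
E
python3 - <<'E'
from h import *
for a in(0,24,48,72): lift(a,min(a+24,90),12 if a<72 else 9)
E
```

```text
-0.04 0 -0.033 0 -0.01 0 -0.4;-0.039 0 -0.032 0 -0.01 0 -0.4;-0.039 0 -0.031 0 -0.01 0 -0.4;-0.038 0 -0.031 0 -0.01 0 -0.4;-0.037 0 -0.03 0 -0.01 0 -0.4;-0.036 0 -0.029 0 -0.01 0 -0.4;-0.035 0 -0.029 0 -0.01 0 -0.4;-0.034 0 -0.028 0 -0.01 0 -0.4;-0.033 0 -0.028 0 -0.01 0 -0.4;-0.032 0 -0.027 0 -0.01 0 -0.4;-0.031 0 -0.027 0 -0.01 0 -0.4;-0.03 0 -0.027 0 -0.01 0 -0.4
-0.029 0 -0.026 0 -0.01 0 -0.4;-0.028 0 -0.026 0 -0.01 0 -0.4;-0.026 0 -0.026 0 -0.01 0 -0.4;-0.025 0 -0.026 0 -0.01 0 -0.4;-0.024 0 -0.026 0 -0.01 0 -0.4;-0.023 0 -0.027 0 -0.01 0 -0.4;-0.022 0 -0.027 0 -0.01 0 -0.4;-0.021 0 -0.027 0 -0.01 0 -0.4;-0.02 0 -0.027 0 -0.01 0 -0.4;-0.018 0 -0.028 0 -0.01 0 -0.4;-0.017 0 -0.028 0 -0.01 0 -0.4;-0.016 0 -0.029 0 -0.01 0 -0.4
-0.015 0 -0.03 0 -0.01 0 -0.4;-0.014 0 -0.03 0 -0.01 0 -0.4;-0.014 0 -0.031 0 -0.01 0 -0.4;-0.013 0 -0.032 0 -0.01 0 -0.4;-0.012 0 -0.033 0 -0.01 0 -0.4;-0.011 0 -0.034 0 -0.01 0 -0.4;-0.01 0 -0.034 0 -0.01 0 -0.4;-0.01 0 -0.035 0 -0.01 0 -0.4;-0.009 0 -0.036 0 -0.01 0 -0.4;-0.009 0 -0.037 0 -0.01 0 -0.4;-0.008 0 -0.038 0 -0.01 0 -0.4;-0.008 0 -0.04 0 -0.01 0 -0.4
-0.008 0 -0.041 0 -0.01 0 -0.4;-0.007 0 -0.042 0 -0.01 0 -0.4;-0.007 0 -0.043 0 -0.01 0 -0.4;-0.007 0 -0.044 0 -0.01 0 -0.4;-0.007 0 -0.045 0 -0.01 0 -0.4;-0.007 0 -0.046 0 -0.01 0 -0.4;-0.007 0 -0.047 0 -0.01 0 -0.4;-0.008 0 -0.048 0 -0.01 0 -0.4;-0.008 0 -0.049 0 -0.01 0 -0.4
```

Emit:
arm_command:
  series: "-0.04 0 -0.03 0 -0.0105 0 -0.4;-0.039 0 -0.03 0 -0.0105 0 -0.4;-0.039 0 -0.031 0 -0.0105 0 -0.4;-0.038 0 -0.031 0 -0.0105 0 -0.4;-0.037 0 -0.03 0 -0.0105 0 -0.4;-0.036 0 -0.029 0 -0.0105 0 -0.4"

```text
clock: 8.87
position: [0.5353, 0.0278, 0.0609]
ee_rot: [0.221, 0.727, 0.59, -0.273]
contact_force: [-2.0, -5.1, -1.3]
width: 0.0317
```

```bash
python3 - <<'E'
from h import *
p,R,s=pose();print(s['clock'],fr(p),tilt_of(R),s['contact_force'],s['moment'],s['width'],s['qpos'].round(2))
th=np.radians(12);ti=np.radians(60.5-12*85/90);print(G(th)+.023*np.array([np.sin(ti),-np.cos(ti)]))
E
```

```text
8.8667 [-0.00391889 -0.14832783  0.06092434] 48.888185306865715 [-1.97206232 -5.05421325 -1.31106826] [-0.66876945  0.24006807  0.12949354] 0.03170851182674167 [-0.6   0.55  1.95  0.84  1.21 -0.94]
[-0.1484575   0.06193184]
```

The raise is on track (θ≈12°) with small forces and the foot still braced. Continuing.

Emit:
arm_command:
  series: "-0.035 0 -0.029 0 -0.0105 0 -0.4;-0.034 0 -0.028 0 -0.0105 0 -0.4;-0.033 0 -0.028 0 -0.0105 0 -0.4;-0.032 0 -0.027 0 -0.0105 0 -0.4;-0.031 0 -0.027 0 -0.0105 0 -0.4;-0.03 0 -0.027 0 -0.0105 0 -0.4"

```text
clock: 9.37
position: [0.5348, 0.025, 0.0862]
ee_rot: [0.279, 0.696, 0.565, -0.344]
contact_force: [-3.6, -9.2, 0.3]
width: 0.0321
```

Emit:
arm_command:
  series: "-0.029 0 -0.026 0 -0.0105 0 -0.4;-0.028 0 -0.026 0 -0.0105 0 -0.4;-0.026 0 -0.026 0 -0.0105 0 -0.4;-0.025 0 -0.026 0 -0.0105 0 -0.4;-0.024 0 -0.026 0 -0.0105 0 -0.4;-0.023 0 -0.027 0 -0.0105 0 -0.4"

```text
clock: 9.87
position: [0.5354, 0.0266, 0.1074]
ee_rot: [0.336, 0.657, 0.534, -0.412]
contact_force: [-7.1, -20.0, 3.9]
width: 0.0314
```

```bash
python3 - <<'E'
from h import *
p,R,s=pose();save('w6',np.hstack([get_image('wrist')[:, :400],get_image('scene')[150:290,180:400].repeat(3,0)[:420].repeat(2,1)[:, :400]]));print(s['clock'],fr(p),tilt_of(R),s['contact_force'],s['moment'],s['width'],s['qpos'].round(2))
th=np.radians(36);ti=np.radians(60.5-36*85/90);print(G(th)+.023*np.array([np.sin(ti),-np.cos(ti)]))
E
```

```text
9.8667 [-0.00352604 -0.14952529  0.10742607] 25.741888479197154 [ -7.13989856 -20.02008677   3.93873506] [-2.43217751  0.99265979  0.45344684] 0.031446201268756566 [-0.38  0.34  1.86  0.5   1.09 -0.45]
[-0.14563051  0.10898624]
```

View pics/w6.png

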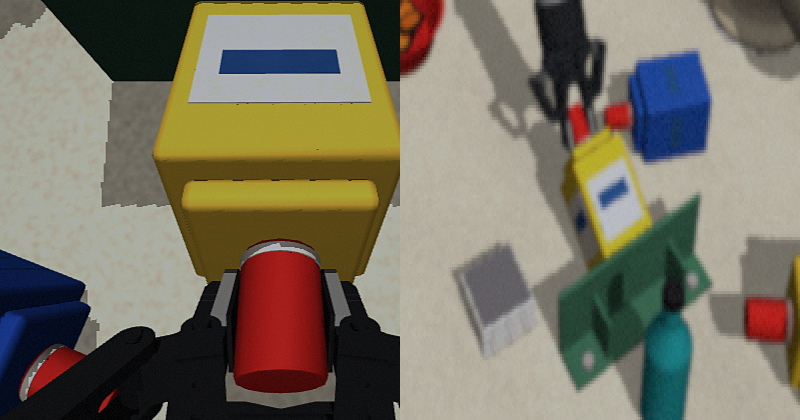

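θ≈35°. The plate preload has crept up to 21 N because the command is about 4 mm ahead in n. I'll ease off by 3 mm.

Emit:
arm_command:
  series: "-0.0065 0 0.0135 0 0 0 -0.4;-0.0065 0 0.0135 0 0 0 -0.4;0 0 0 0 0 0 -0.4"

```text
clock: 10.22
position: [0.5348, 0.027, 0.1074]
ee_rot: [0.333, 0.659, 0.536, -0.41]
contact_force: [-1.0, -7.5, -2.1]
width: 0.0312
```

```bash
python3 - <<'E'
from h import *
p,R,s=pose();w=get_image('wrist');save('w7',w);print(s['clock'],fr(p),tilt_of(R),s['contact_force'],s['moment'])
c=wcal(p,R);T=c['cam_to_world'];o=T[:3,3]
h=cv2.cvtColor(w,cv2.COLOR_RGB2HSV)
print('col280 V top',[int(x) for x in h[0:24:2,280,2]], [int(x) for x in h[150:250:4,205,2]])
# ray to bottle-top label edges in lateral mid-plane -> (n,z) direction from camera
for u,v in((280,104),(280,159),(280,387)):
    d=T[:3,:3]@[(u-c['cx'])/c['fx'],(v-c['cy'])/c['fy'],1];print(v,'cam',fr(o).round(4),'dir n,z',(d@N).round(3),d[2].round(3))
E
```

```text
10.2167 [-0.00422493 -0.14925561  0.10743144] 26.22216529153127 [-0.99734163 -7.53924807 -2.13035181] [-1.44169239  0.27940296  0.06054276]
col280 V top [23, 21, 78, 85, 168, 165, 167, 167, 166, 192, 176, 176] [172, 171, 141, 93, 91, 91, 90, 93, 174, 173, 171, 169, 172, 171, 164, 117, 91, 89, 90, 91, 88, 91, 89, 92, 89]
104 cam [-0.0035 -0.1435  0.2693] dir n,z 0.444 -0.944
159 cam [-0.0035 -0.1435  0.2693] dir n,z 0.299 -0.966
387 cam [-0.0035 -0.1435  0.2693] dir n,z -0.3 -1.057
```

Preload is down to about 8 N. The cap has not pivoted in the pads, so bottle tilt = 60.5 − tool tilt = 34.3°. The cap height matches the foot being on the bench to within about 1 mm. I'll replan from here with the tool following the bottle one to one.

```bash
python3 - <<'E'
from h import *
for a,b,n in((34,58,12),(58,82,12),(82,90,5)): lift(a,b,n,k=1)
E
```

```text
-0.024 0 -0.025 0 -0.011 0 -0.4;-0.023 0 -0.026 0 -0.011 0 -0.4;-0.022 0 -0.026 0 -0.011 0 -0.4;-0.021 0 -0.026 0 -0.011 0 -0.4;-0.02 0 -0.027 0 -0.011 0 -0.4;-0.019 0 -0.027 0 -0.011 0 -0.4;-0.018 0 -0.028 0 -0.011 0 -0.4;-0.017 0 -0.028 0 -0.011 0 -0.4;-0.016 0 -0.029 0 -0.011 0 -0.4;-0.015 0 -0.03 0 -0.011 0 -0.4;-0.015 0 -0.031 0 -0.011 0 -0.4;-0.014 0 -0.031 0 -0.011 0 -0.4
-0.013 0 -0.032 0 -0.011 0 -0.4;-0.013 0 -0.033 0 -0.011 0 -0.4;-0.012 0 -0.034 0 -0.011 0 -0.4;-0.012 0 -0.035 0 -0.011 0 -0.4;-0.012 0 -0.036 0 -0.011 0 -0.4;-0.011 0 -0.037 0 -0.011 0 -0.4;-0.011 0 -0.038 0 -0.011 0 -0.4;-0.011 0 -0.04 0 -0.011 0 -0.4;-0.011 0 -0.041 0 -0.011 0 -0.4;-0.011 0 -0.042 0 -0.011 0 -0.4;-0.011 0 -0.043 0 -0.011 0 -0.4;-0.011 0 -0.044 0 -0.011 0 -0.4
-0.009 0 -0.036 0 -0.009 0 -0.4;-0.01 0 -0.037 0 -0.009 0 -0.4;-0.01 0 -0.037 0 -0.009 0 -0.4;-0.01 0 -0.038 0 -0.009 0 -0.4;-0.01 0 -0.038 0 -0.009 0 -0.4
```

Emit:
arm_command:
  series: "-0.024 0 -0.025 0 -0.0111 0 -0.4;-0.023 0 -0.026 0 -0.0111 0 -0.4;-0.022 0 -0.026 0 -0.0111 0 -0.4;-0.021 0 -0.026 0 -0.0111 0 -0.4;-0.02 0 -0.027 0 -0.0111 0 -0.4;-0.019 0 -0.027 0 -0.0111 0 -0.4"

```text
clock: 10.77
position: [0.5359, 0.0389, 0.1251]
ee_rot: [0.385, 0.612, 0.499, -0.477]
contact_force: [0.1, 0.1, -3.4]
width: 0.0314
```

```bash
cat >> h.py <<'E'
def chk():
    p,R,s=pose();t=tilt_of(R);th=np.radians(60.5-t);x=R.as_matrix()[:,0];f=s['contact_force']
    print(s['clock'],'G',fr(p-.023*x).round(4),'th',60.5-t,'model',G(th).round(4),'Fn %.1f Flat %.1f Fz %.1f'%(f@N,f@L,f[2]),s['moment'].round(2),s['qpos'].round(2))
E
python3 -c "from h import *;chk()"
```

```text
10.7667 G [-0.0055 -0.1431  0.1474] th 46.136376854481284 model [-0.1433  0.1455] Fn 0.2 Flat 0.1 Fz -3.4 [-0.58  0.14 -0.01] [-0.23  0.29  1.8   0.29  1.08 -0.16]
```

Fn has dropped to 0 and Fz is −3.4 N, so the bottle may be nearly carried. I'll press it down by 2 mm and 1 mm towards the plate before going on.

Emit:
arm_command:
  series: "0.011 0 -0.0025 0 0 0 -0.4;0.011 0 -0.0025 0 0 0 -0.4"

```text
clock: 10.93
position: [0.537, 0.0398, 0.1244]
ee_rot: [0.386, 0.613, 0.499, -0.475]
contact_force: [-4.5, -5.0, 10.2]
width: 0.0315
```

```bash
python3 -c "from h import *;chk()"
```

```text
10.9333 G [-0.0046 -0.142   0.1467] th 46.03960350124731 model [-0.1435  0.1453] Fn -5.8 Flat -3.4 Fz 10.2 [-0.4   0.71  0.21] [-0.23  0.29  1.8   0.29  1.07 -0.16]
```

Emit:
arm_command:
  series: "-0.018 0 -0.028 0 -0.0111 0 -0.4;-0.017 0 -0.028 0 -0.0111 0 -0.4;-0.016 0 -0.029 0 -0.0111 0 -0.4;-0.015 0 -0.03 0 -0.0111 0 -0.4;-0.015 0 -0.031 0 -0.0111 0 -0.4"

```text
clock: 11.35
position: [0.54, 0.0523, 0.1344]
ee_rot: [0.427, 0.57, 0.463, -0.528]
contact_force: [-0.3, 1.0, -2.1]
width: 0.0315
```

```bash
python3 -c "from h import *;chk()"
```

```text
11.35 G [-0.0042 -0.1252  0.1573] th 55.96236244880504 model [-0.1268  0.1565] Fn 0.9 Flat -0.5 Fz -2.1 [ 0.22 -0.08  0.03] [-0.09  0.29  1.74  0.09  1.1   0.08]
```

Emit:
arm_command:
  series: "-0.01 0 -0.034 0 -0.0111 0 -0.4;-0.01 0 -0.034 0 -0.0111 0 -0.4;-0.01 0 -0.035 0 -0.0111 0 -0.4;-0.01 0 -0.036 0 -0.0111 0 -0.4"

```text
clock: 11.68
position: [0.5432, 0.0648, 0.1397]
ee_rot: [-0.459, -0.532, -0.432, 0.566]
contact_force: [-1.5, -1.4, 4.1]
width: 0.0316
```

```bash
python3 -c "from h import *;chk()"
```

```text
11.6833 G [-0.0036 -0.1091  0.1626] th 64.06680860173283 model [-0.1104  0.1622] Fn -1.7 Flat -1.2 Fz 4.1 [-0.03  0.16  0.17] [ 0.03  0.31  1.69 -0.07  1.15  0.27]
```

Good: light contact with both bench and plate. Continuing.

Emit:
arm_command:
  series: "-0.011 0 -0.036 0 -0.0111 0 -0.4;-0.011 0 -0.037 0 -0.0111 0 -0.4;-0.011 0 -0.038 0 -0.0111 0 -0.4;-0.011 0 -0.039 0 -0.0111 0 -0.4;-0.011 0 -0.04 0 -0.0111 0 -0.4"

```text
clock: 12.1
position: [0.5475, 0.0839, 0.1428]
ee_rot: [-0.495, -0.48, -0.39, 0.61]
contact_force: [-0.8, -1.0, 2.3]
width: 0.0316
```

```bash
python3 -c "from h import *;chk()"
```

```text
12.1 G [-0.0033 -0.0856  0.1651] th 74.05977673951422 model [-0.0872  0.1648] Fn -1.1 Flat -0.5 Fz 2.3 [-0.05 -0.03  0.17] [ 0.17  0.37  1.63 -0.23  1.25  0.46]
```

Emit:
arm_command:
  series: "-0.01 0 -0.042 0 -0.0111 0 -0.4;-0.01 0 -0.043 0 -0.0111 0 -0.4;-0.01 0 -0.044 0 -0.0111 0 -0.4;-0.01 0 -0.045 0 -0.0111 0 -0.4;-0.01 0 -0.046 0 -0.0111 0 -0.4"

```text
clock: 12.52
position: [0.5521, 0.1057, 0.1413]
ee_rot: [-0.527, -0.425, -0.345, 0.65]
contact_force: [-0.8, -0.2, 5.3]
width: 0.0318
```

```bash
python3 -c "
from h import *;chk();save('s8',np.hstack([cv2.resize(get_image('scene')[130:310,220:420],(400,360)),cv2.resize(get_image('top')[140:260,190:310],(360,360))]))"
```

```text
12.5167 G [-0.0031 -0.0594  0.1623] th 84.08568014425539 model [-0.0612  0.1623] Fn -0.4 Flat -0.8 Fz 5.3 [-0.31  0.12  0.15] [ 0.29  0.45  1.55 -0.37  1.36  0.62]
```

View pics/s8.png

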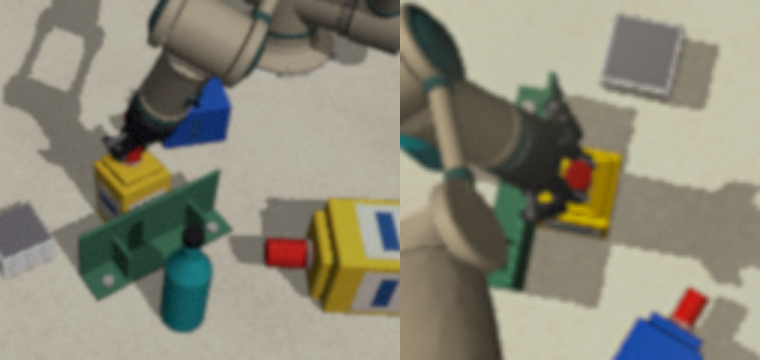

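The bottle is nearly upright and close to the plate, and the gripper is clear of the flask. Last 6°.

Emit:
arm_command:
  series: "-0.01 0 -0.047 0 -0.0111 0 -0.4;-0.01 0 -0.048 0 -0.0111 0 -0.4;-0.01 0 -0.048 0 -0.0111 0 -0.4;0 0 0 0 0 0 -0.4"

```text
clock: 12.95
position: [0.5547, 0.1195, 0.1381]
ee_rot: [-0.545, -0.389, -0.317, 0.672]
contact_force: [-1.3, -2.9, 8.5]
width: 0.0315
```

```bash
python3 -c "
from h import *;chk()"
```

```text
12.95 G [-0.0034 -0.0432  0.158 ] th 90.28212786788454 model [-0.0442  0.1583] Fn -3.1 Flat -0.7 Fz 8.5 [-0.62  0.21 -0.04] [ 0.36  0.5   1.51 -0.44  1.44  0.69]
```

Upright (θ≈90°) with a light 3 N against the plate. Releasing.

Emit:
arm_command:
  series: "0 0 0 0 0 0 0.2;0 0 0 0 0 0 0.2;0 0 0 0 0 0 0.2;0 0 0 0 0 0 0.2;0 0 0 0 0 0 0.2;0 0 0 0 0 0 0.2"

```text
clock: 13.45
position: [0.555, 0.1198, 0.1369]
ee_rot: [-0.544, -0.391, -0.318, 0.671]
contact_force: [-0.2, 0.3, 0.9]
width: 0.0515
```

Emit:
arm_command:
  series: "-0.06 0 0 0 0 0 0.2;-0.1 0 0 0 0 0 0.2;-0.1 0 0 0 0 0 0.2;-0.1 0 0 0 0 0 0.2;-0.1 0 0 0 0 0 0.2;-0.1 0 0 0 0 0 0.2;-0.1 0 0 0 0 0 0.2;-0.1 0 0 0 0 0 0.2;-0.1 0 0 0 0 0 0.2;-0.1 0 0 0 0 0 0.2;-0.1 0 0 0 0 0 0.2;0 0 0 0 0 0 0.2"

```text
clock: 14.45
position: [0.567, 0.1722, 0.2313]
ee_rot: [-0.545, -0.393, -0.317, 0.67]
contact_force: [0.8, 0.6, 0.2]
width: 0.0512
```

```bash
python3 -c "
from h import *;chk();p,R,s=pose();print(fr(p));a=get_image('wrist');save('w9full',a);b=get_image('top');save('t9',b);save('s9',get_image('scene'));save('w9',np.hstack([a[:,::1][0:420,80:480],cv2.resize(b[140:260,190:304],(399,420),interpolation=cv2.INTER_CUBIC)]))"
```

```text
14.45 G [-0.0021  0.0108  0.2514] th 89.85822364749198 model [-0.0454  0.1586] Fn 0.7 Flat 0.6 Fz 0.2 [ 0.24 -0.06 -0.01] [ 0.42  0.48  1.29 -0.41  1.67  0.65]
[-0.00204417 -0.00049789  0.23133418]
```

View pics/w9.png

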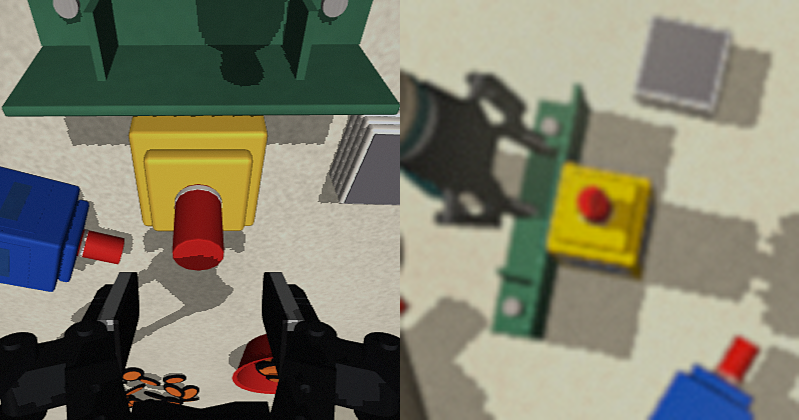

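The bottle stands beside the plate, edges parallel. I'll measure any gap between its back and the plate.

```bash
python3 -c "
from h import *
p,R,s=pose();c=wcal(p,R);h=cv2.cvtColor(cv2.imread('pics/w9full.png'),cv2.COLOR_BGR2HSV)
for u in(225,280,335): print(u,[(v,int(h[v,u,0]),int(h[v,u,2])) for v in range(104,126)])
for v in(112,115,118,121): print(v,'plate z.1',fr(ray(c,280,v,.1))[1].round(4),'body z.118',fr(ray(c,280,v,.118))[1].round(4))
for v in(224,228,232): print(v,'front z.118',fr(ray(c,280,v,.118))[1].round(4))
print([(v,int(h[v,225,0]),int(h[v,225,2])) for v in range(216,238,2)])
print('cap',fr(ray(c,277,255,.18)))
"
```

```text
225 [(104, 75, 61), (105, 73, 78), (106, 74, 105), (107, 73, 105), (108, 74, 103), (109, 74, 105), (110, 73, 100), (111, 74, 95), (112, 74, 93), (113, 74, 90), (114, 76, 90), (115, 90, 38), (116, 21, 168), (117, 22, 158), (118, 22, 154), (119, 22, 156), (120, 22, 152), (121, 22, 151), (122, 22, 155), (123, 22, 154), (124, 22, 153), (125, 22, 154)]
280 [(104, 74, 62), (105, 73, 84), (106, 73, 108), (107, 74, 102), (108, 74, 101), (109, 75, 97), (110, 73, 94), (111, 74, 93), (112, 72, 92), (113, 75, 88), (114, 77, 81), (115, 79, 33), (116, 21, 167), (117, 22, 155), (118, 22, 156), (119, 22, 154), (120, 22, 154), (121, 22, 153), (122, 22, 154), (123, 22, 152), (124, 22, 152), (125, 22, 155)]
335 [(104, 72, 64), (105, 73, 88), (106, 72, 102), (107, 72, 96), (108, 73, 101), (109, 75, 91), (110, 74, 93), (111, 75, 88), (112, 75, 87), (113, 73, 90), (114, 79, 60), (115, 36, 31), (116, 21, 168), (117, 22, 158), (118, 22, 153), (119, 22, 154), (120, 22, 151), (121, 22, 155), (122, 22, 152), (123, 22, 155), (124, 22, 152), (125, 22, 156)]
112 plate z.1 0.0022 body z.118 0.0133
115 plate z.1 -0.0 body z.118 0.0113
118 plate z.1 -0.0023 body z.118 0.0092
121 plate z.1 -0.0045 body z.118 0.0071
224 front z.118 -0.0866
228 front z.118 -0.0914
232 front z.118 -0.0964
[(216, 23, 194), (218, 23, 193), (220, 22, 191), (222, 22, 186), (224, 22, 179), (226, 25, 182), (228, 23, 193), (230, 20, 194), (232, 21, 207), (234, 22, 99), (236, 24, 106)]
cap [-0.00448062 -0.04464182  0.18      ]
```

```bash
python3 -c "
from h import *
p,R,s=pose();c=wcal(p,R);h=cv2.cvtColor(cv2.imread('pics/w9full.png'),cv2.COLOR_BGR2HSV)
for u in(225,280,335): print(u,[(v,int(h[v,u,2])) for v in range(126,152)])
for v in(128,130,132,134,136): print(v,'body z.118',[fr(ray(c,u,v,.118))[1].round(4) for u in (225,335)])
"
```

```text
225 [(126, 155), (127, 155), (128, 153), (129, 153), (130, 152), (131, 171), (132, 189), (133, 194), (134, 198), (135, 193), (136, 195), (137, 192), (138, 194), (139, 191), (140, 193), (141, 193), (142, 192), (143, 194), (144, 194), (145, 192), (146, 195), (147, 193), (148, 194), (149, 196), (150, 201), (151, 190)]
280 [(126, 153), (127, 156), (128, 154), (129, 154), (130, 152), (131, 171), (132, 191), (133, 195), (134, 197), (135, 193), (136, 198), (137, 196), (138, 193), (139, 193), (140, 195), (141, 193), (142, 193), (143, 194), (144, 196), (145, 194), (146, 194), (147, 196), (148, 205), (149, 111), (150, 119), (151, 143)]
335 [(126, 153), (127, 153), (128, 155), (129, 151), (130, 155), (131, 181), (132, 197), (133, 196), (134, 204), (135, 197), (136, 194), (137, 194), (138, 194), (139, 194), (140, 192), (141, 195), (142, 194), (143, 193), (144, 193), (145, 193), (146, 195), (147, 193), (148, 192), (149, 194), (150, 194), (151, 194)]
128 body z.118 [np.float64(0.0023), np.float64(0.002)]
130 body z.118 [np.float64(0.0009), np.float64(0.0006)]
132 body z.118 [np.float64(-0.0006), np.float64(-0.0009)]
134 body z.118 [np.float64(-0.0021), np.float64(-0.0024)]
136 body z.118 [np.float64(-0.0036), np.float64(-0.0039)]
```

The back edge measures n≈0 (within 1 mm) along its whole width, so it is flush against the plate, and the arm is clear. Handing in.

```bash
python3 -c "
from h import *
print(ticket.sign_off())"
```

```text
the job is handed in; nothing more can be done
None
```

The small yellow bottle is standing upright with its back against the green back-stop, and the job was handed in at about 14.5 s of the 61 s allowed.

**Slide:** I gripped the cap lightly (20 N) and slid the bottle about 32 mm along the bench. I crept the last few millimetres at about 6 mm/s until the base met the back-stop, where the force peaked at about 20 N.

**Raising:** I turned the capped end up and over with the base braced at the back-stop, then let go and backed the gripper away.

**Last checks:**
- **Position:** The wrist image puts the bottle's back edge within about 1 mm of the back-stop across its width.
- **Upright:** The tool had turned 90° with the bottle before release. The cap measures 45 mm from the back-stop, as it should for a standing bottle.
- **Clearance:** The gripper is clear of the bottle and feels almost no force (under 1 N).
- **Bystanders:** The trays look unmoved in the last pictures I viewed. The flask was last seen unmoved just before the final 6° of tilt. The basin was only partly in view at the end, and the arm never came near it.

**Off-plan during the raise:**
- At about 35° of tilt, the force against the back-stop rose to 21 N, so I eased off.
- At about 46° it briefly dropped to zero, with 3.4 N hanging on the gripper. The foot may have been unloaded or up to about 1 mm clear there. I pressed the bottle down again before going on.

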